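# Hold the filter's pressure release open with the wrench

### The arm

A 7-joint arm with a two-finger parallel gripper is mounted at the origin on the work surface. World frame = base frame: x ahead of the robot, y to its left, z up, the work surface at z = 0. Lengths are in mm, angles in rad, forces in N, time in s.
With the tool pointing down it reaches from about 400 to 925 mm from the base axis. Payload 5.6 kg.
Tool frame: the origin (TCP) lies at the very end of the fingers, on their centre line; the grasp point (between the pads) lies 19 mm behind it; z points along the fingers, x is the direction in which the jaws open and shut, and the axes are right-handed (so a half turn about z gives the same grasp; the last joint's range is limited). The gripper opens to 85 mm and grips with 20 to 120 N. Pads are 22 mm wide; open, the fingers measure 114 mm over their backs; the gripper's body (76 mm by 85 mm) begins 54 mm behind the grasp point. The pads swing forward as they close: fully open they stand 13 mm farther back than shut.
Start: joints at [-1.222, 0.468, -0.012, 1.603, 0.006, 1.071, -0.056], TCP at [248.244, 600.736, 231.29] pointing down, gripper open.
Joint ranges: [-2.53, 2.53], [-0.31, 2.02], [-1.57, 1.55], [0.28, 2.44], [-1.29, 4.43], [0.15, 1.84], [-2.92, 2.92]. Speed limits (rad/s): [2.57, 2.57, 3.14, 3.14, 3.14, 3.14, 3.14].

### API

Orientations are given as a rotation vector (axis times angle).
In Python, from cell import ctrl gives the robot as it stands.
- The arm moves only by the tool move_arm, never from a script. Its argument "steps" is one flat list of numbers, 4 for each row, row after row: the shift along the world's x, y, z in m, then the turn about the world's z in degrees. In form: [dx, dy, dz, yaw, dx, dy, dz, yaw, ...]. A call has 1 to 12 rows; each row shifts and turns the commanded pose from where the row before left it; what a row does not reach is not made up. A row lasts 1/8 s, in which the tool goes at most 62.5 mm and 10.7 degrees, less where a joint would pass 70% of its speed; a pose out of reach is approached as far as the arm can. A call with a gripper value outside its range is refused whole. "hand" is the closure, from -1 (fully open) to 1 (shut), so that 0 is half open, set as the call begins (left out, the last holds). The fingers move at their own pace and stop on an object; "force" is the grip in N (left out, the last holds). Time passes only in rows, so rows that do not move let the fingers close. It gives the time, the measured TCP pose, the force and the opening at its end, in the units of the state.
- ctrl.get_state(): the state, without advancing time (a new reading comes with each control period).
- ctrl.grab_frame(name): name is "scene" or "top" or "wrist"; returns the picture (480x640x3 uint8, blue, green, red); there is no depth.
- ctrl.camera_model(name): a dict with "intrinsics" (3x3 intrinsics, pixels), "position" and "rotation" of the camera in the world; the wrist camera has in their place "hand_eye" (4x4, takes a point from camera to tool coordinates, whose origin is the TCP and whose axes are the tool frame's). Camera axes: x right, y down, z forward; pixel columns grow to the right and rows downward; lengths in mm; the calibration is good to about 2 mm. The wrist camera is an equidistant fisheye: a pixel r from the principal point sees the ray r / f radians off the axis. A picture is of the moment at which its call begins: read the wrist's pose just before it. camera_model takes no time and is no camera call.
- ctrl.job_done(): hands the job in, once; it reports no verdict.
The state is a dict: "clock": time; "joint_pos": joint angles; "joint_vel": joint speeds; "effort": joint torques, N m; "tcp_pos": TCP position; "ee_rot": TCP orientation; "contact_force": force on the tool from outside, world axes, zero at the start; "wrist_torque": the same for the moment, N m; "opening": finger opening in mm.
Only numpy, scipy, OpenCV 4.12 (cv2) and the standard library are available. Lean on these libraries where they do the work, as an engineer would, in place of code of your own. Each camera call takes 0.05 s, during which the arm holds its last target. There are 200 camera calls.

### The job

Take the small glass jar off the water filter's guard cover and set it down, without dropping it, upright and wholly on the cork coaster. Then lift the white filter wrench by its handle out of its stand, pass its tongue down through the slot in the guard cover and push the spring-loaded pressure-release plate underneath well down, and finish the program while holding it there: the wrench upright in the grip, not let go, the plate still pushed down. Leave the cups and the kettle where they are.

Things in the scene. Friction and masses are not known exactly. Their poses are not given: they have to be found in the camera images.
- filter: Countertop water filter, fixed: a white block 110 (its x) by 180 (its y) by 85 mm high with a flat aluminium guard cover on top; a white filter cartridge 74 mm thick lies along its +x side, lower than the cover, out to 132 mm from the origin. Origin: on the worktop straight below the middle of the slot; z up.
- slot (a point): Middle of the one slot in the aluminium guard cover, at the cover's top face (85 mm above the worktop). The slot is 26 mm long along the filter's y, 8 mm wide along its x, with a 2 mm chamfer at its mouth; the cover is 10 mm thick, the chamber below wider (30 by 50 mm). Axes as the filter's.
- release (a joint): Spring-loaded steel pressure-release plate (20 by 38 mm) in the chamber under the slot, its top 30 mm below the cover's top face at rest. Value in m: 0 at rest, growing as it is pushed straight down, stop at 0.012; beyond 0.006 it is well down. The spring gives 2.6 N at first and 6.6 N at the stop, and lifts the plate again when let go.
- wrench: White plastic filter wrench, flat, 174 mm long, about 120 g, upright in the stand. From the bottom: tongue 24 wide, 6 thick, 62 mm long (last 4 mm 20 by 5); ring 70 mm across, 10 thick, centre 92 mm up; handle 30 wide, 12 thick, from 126 to 174 mm up. Origin: middle of the tongue's tip; z from tip to handle, y along the width, x the thickness. A half turn about z changes nothing.
- tongue_tip (a point): The middle of the wrench's tongue end, the wrench's own origin, with the wrench's axes.
- wrench_handle (a point): A point in the middle of the wrench's handle, 155 mm above the tongue's tip and 19 mm below the handle's top: where to take it, pinching across its 12 mm thickness (wrench's x).
- stand: Wrench stand, fixed, left or right of the filter (coaster at the other side): steel base 70 by 100 by 12 mm, wooden block 50 (x) by 60 (y) mm up to 55 mm high. The tongue stands in its middle slot, 10 (x) by 28 (y) mm, on the base's top, 12 mm above the worktop; lift it over 43 mm to free it. Origin: middle, on the worktop.
- coaster: Round cork coaster fixed on the worktop, 100 mm across, 5 mm thick. Origin: centre of its underside.
- jar: Small closed glass jar with a steel lid, 48 mm across, 68 mm high, about 130 g; at the start it stands on the filter's guard cover, over the slot. Origin: centre of its underside; z up.
- turntable: Grey plastic turntable 250 mm across, free to spin, top at 30 mm above the worktop, holding the four cups. Origin: its centre on the worktop. Leave it alone.
- kettle: Closed aluminium kettle, 176 mm across with a bail handle up to 177 mm high, its spout reaching 136 mm out along its x. Origin: centre of its underside. Leave it alone.
- cup0: White melamine cup, 72 mm across and 75 mm high, standing on the turntable. Origin: centre of its underside. Leave it alone.
- cup1: White melamine cup, 72 mm across and 75 mm high, standing on the turntable. Origin: centre of its underside. Leave it alone.
- cup2: White melamine cup, 72 mm across and 75 mm high, standing on the turntable. Origin: centre of its underside. Leave it alone.
- cup3: White melamine cup, 72 mm across and 75 mm high, standing on the turntable. Origin: centre of its underside. Leave it alone.
Things that resemble listed ones, but are neither listed nor needed, are in the scene too. Leave any orange look-alike of the wrench alone.

How it is judged (in metres and radians):
On the way, in this order (a step that is already met when the one before it is completed fails the run):
1. the jar stands on the coaster, let go (horizontal distance between jar and coaster below 0.028 m and z of jar in the frame of coaster below 0.01 m and angle between jar's own z axis and vertical below 0.1 rad and contact force between the fingers and jar below 0.1 N), for 0.2 s.
2. the wrench's tongue is through the slot in the guard cover (horizontal distance between tongue_tip and slot below 0.006 m and z of tongue_tip in the frame of slot below -0.012 m), for 0.2 s.
At the end, for the whole second after the job is handed in: Wrench gripped (over 8 N), at rest, upright within 8 degrees, tongue tip within 6 mm of the slot's middle and over 33 mm below the cover's top, release plate down over 6 of 12 mm; jar upright on the coaster within 28 mm of its centre, let go (all of step 1 and horizontal distance between tongue_tip and slot below 0.006 m and z of tongue_tip in the frame of slot below -0.033 m and value of joint release above 0.006 m and angle between wrench's own z axis and vertical below 0.14 rad and contact force between the fingers and wrench above 8 N and height (world z) of wrench_handle above 0.17 m and linear speed of wrench below 0.03 m/s); the arm keeps its last pose, push and grip.
It fails at once if a cup or the kettle is shifted by more than 30 mm (distance of any of cup0, cup1, cup2, cup3, kettle from where it was at the start of the episode above 0.03 m).
It fails at once if the jar is tipped over (more than 45 degrees) (angle between jar's own z axis and vertical above 0.785 rad).
It fails at once if the jar is dropped (falls freely faster than 0.6 m/s) (linear speed of jar above 0.6 m/s and contact force between the fingers and jar below 0.05 N).
It also fails if it takes over 58 s, if anything falls off the work surface, if the arm or the gripper's body presses on something with over 40 N, if the wrist force passes 120 N, or if a joint passes its speed limit or range.

## Working session

There is one attempt and no reset: what is moved stays moved. The work goes in short steps, Python scripts to look and compute and a tool call to move; the robot and the scene stay as the last step left them, time stands still between calls to the robot, and variables do not carry over. Pictures are saved under pics/ and viewed, about 8 in all and at most 12, crops included, and the job is handed in when it is done.

Besides the shell and the picture viewer there is one more tool, called as a command line: name --argument value ..., lists and objects as JSON in quotes. move_arm: Moves the arm, as the interface text tells. Its arguments: {"type":"object","properties":{"steps":{"type":"array"},"hand":{"type":"number"},"force":{"type":"number"}},"required":["steps"]}

```bash
mkdir -p pics; ls; python3 - <<'E'
from cell import ctrl
import cv2,numpy as np
s=ctrl.get_state();print({k:np.round(v,3).tolist() for k,v in s.items()})
a=ctrl.grab_frame("scene");b=ctrl.grab_frame("top")
cv2.imwrite("pics/scene0.png",a);cv2.imwrite("pics/top0.png",b)
for n in("scene","top","wrist"):print(n,{k:np.round(v,4).tolist() for k,v in ctrl.camera_model(n).items()})
E
```

```text
pics
{'clock': 0.0, 'joint_pos': [-1.222, 0.468, -0.012, 1.604, 0.006, 1.071, -0.056], 'joint_vel': [-0.0, -0.0, -0.001, 0.002, -0.0, 0.001, -0.001], 'effort': [0.0, -53.238, 0.021, -25.131, 0.011, 0.008, -0.0], 'tcp_pos': [248.074, 600.212, 230.337], 'ee_rot': [2.611, 1.746, -0.002], 'contact_force': [-0.705, 0.599, -0.333], 'wrist_torque': [-0.018, 0.003, 0.003], 'opening': 85.545}
scene {'intrinsics': [[436.2667, 0.0, 327.5002], [0.0, 436.2667, 241.4571], [0.0, 0.0, 1.0]], 'position': [1057.2384, -859.3503, 878.7936], 'rotation': [-2.1379, -0.6808, 0.3217]}
top {'intrinsics': [[614.3272, 0.0, 329.8138], [0.0, 614.3272, 240.4023], [0.0, 0.0, 1.0]], 'position': [314.4294, -65.9191, 1940.1792], 'rotation': [-2.1626, 2.1701, -0.1116]}
wrist {'intrinsics': [[371.6483, 0.0, 319.4233], [0.0, 371.6483, 237.6261], [0.0, 0.0, 1.0]], 'hand_eye': [[1.0, -0.0011, -0.0009, -0.6862], [0.0013, 0.9499, 0.3126, -80.4724], [0.0005, -0.3126, 0.9499, -142.518], [0.0, 0.0, 0.0, 1.0]]}
```

View pics/scene0.png

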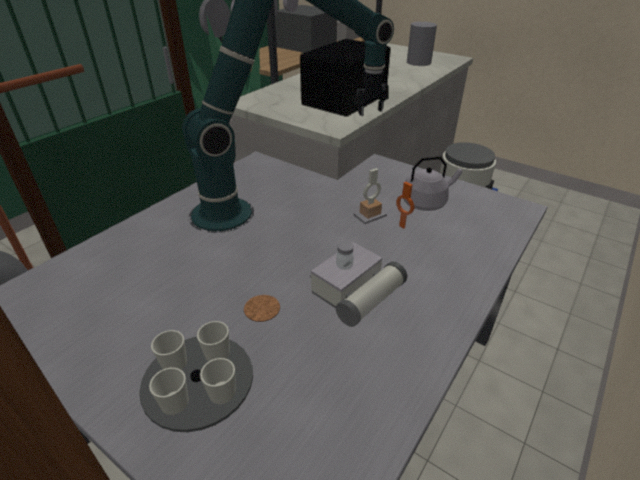

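View pics/top0.png

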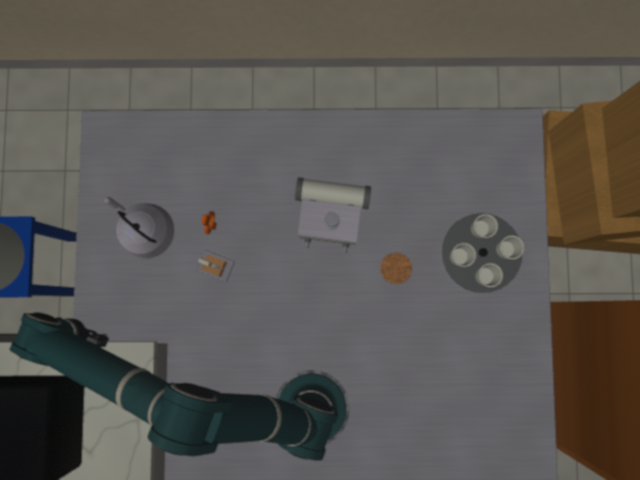

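The scene view shows the jar at about (345,255) on the filter, the coaster at (262,307), the wrench in its stand at (372,195) and the orange look-alike at (406,203). In the top view these are at: jar (332,219), coaster (397,268), stand (214,265).

```bash
cat > h.py <<'E'
import cv2,numpy as np
from scipy.spatial.transform import Rotation as R
from cell import ctrl
M={n:ctrl.camera_model(n) for n in("scene","top","wrist")}
def rays(n,px,st=None):
    px=np.atleast_2d(np.asarray(px,float));m=M[n];K=np.array(m["intrinsics"])
    d=np.c_[(px[:,0]-K[0,2])/K[0,0],(px[:,1]-K[1,2])/K[1,1],np.ones(len(px))]
    if n!="wrist":
        return np.array(m["position"],float),d@R.from_rotvec(m["rotation"]).as_matrix().T
    r=np.hypot(d[:,0],d[:,1])+1e-12
    d=np.c_[d[:,:2]*(np.sin(r)/r)[:,None],np.cos(r)]
    H=np.array(m["hand_eye"]);T=R.from_rotvec(st["ee_rot"]).as_matrix()
    return np.array(st["tcp_pos"])+T@H[:3,3],d@(T@H[:3,:3]).T
def onz(n,px,z,st=None):
    o,d=rays(n,px,st);return o+d*((z-o[2])/d[:,2])[:,None]
def proj(n,P,st=None):
    P=np.atleast_2d(np.asarray(P,float));m=M[n];K=np.array(m["intrinsics"])
    if n!="wrist":
        c=(P-m["position"])@R.from_rotvec(m["rotation"]).as_matrix();u=c[:,:2]/c[:,2:]
    else:
        H=np.array(m["hand_eye"]);c=((P-st["tcp_pos"])@R.from_rotvec(st["ee_rot"]).as_matrix()-H[:3,3])@H[:3,:3]
        q=np.hypot(c[:,0],c[:,1]);u=c[:,:2]*(np.arctan2(q,c[:,2])/q)[:,None]
    return u*K[0,0]+K[:2,2]
def blobs(mask,amin=20):
    n,l,s,c=cv2.connectedComponentsWithStats(mask.astype(np.uint8))
    return [(l==i,s[i],c[i]) for i in range(1,n) if s[i,4]>=amin]
def shot(name,f):
    st=ctrl.get_state();a=ctrl.grab_frame(name);cv2.imwrite("pics/"+f,a);return st,a
E
python3 - <<'E'
from h import *
a=cv2.imread("pics/top0.png");h=cv2.cvtColor(a,cv2.COLOR_BGR2HSV)
m=(h[...,1]>90)&(h[...,0]<22)&(h[...,2]>80)
for k,s,c in blobs(m,30):
    if 100<c[0]<540 and c[1]<300: print(s,c.round(1),onz("top",c,5).round(1),onz("top",c,55).round(1), cv2.minAreaRect(np.argwhere(k)[:,::-1].astype(np.float32)))
c1=cv2.resize(a[170:260,280:390],None,fx=5,fy=5,interpolation=cv2.INTER_CUBIC)
c2=cv2.resize(a[190:300,180:250],None,fx=4.09,fy=4.09,interpolation=cv2.INTER_CUBIC)
H=max(c1.shape[0],c2.shape[0])
pad=lambda c:cv2.copyMakeBorder(c,0,H-c.shape[0],0,0,0)
o=np.hstack([pad(c1)[:, :500],pad(c2)]);print(o.shape);cv2.imwrite("pics/crop1.png",cv2.convertScaleAbs(o,alpha=1.5))
E
```

```text
[201 212  14  22 193] [208.  221.9] [[579.  325.1   5. ]] [[572.2 315.   55. ]] ((207.5, 222.5), (21.0, 13.0), 90.0)
[381 253  30  31 736] [395.7 267.9] [[ 430.5 -269.5    5. ]] [[ 427.5 -264.2   55. ]] ((395.5, 268.0), (30.0, 29.0), 90.0)
[202 255  23  21 223] [213.6 265.1] [[441.6 305.    5. ]] [[438.3 295.4  55. ]] ((213.0862274169922, 265.03448486328125), (19.869401931762695, 15.227017402648926), 21.801406860351562)
(450, 786, 3)
```

View pics/crop1.png

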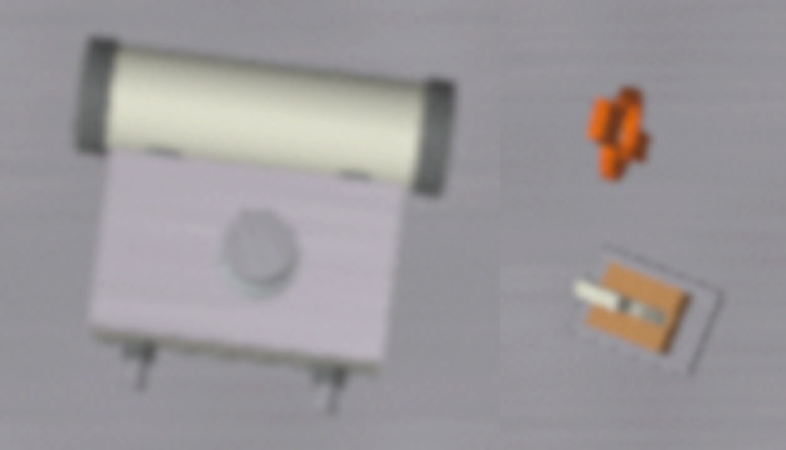

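The crop shows the cover corners at about (110,148), (405,185), (383,358) and (92,322), with the jar lid at (262,243). The stand base corners are near (605,243), (722,293) and (690,373), and the white handle end is at (597,295).

```bash
python3 - <<'E'
from h import *
f=lambda p:np.array(p)/5+[280,170]
g=lambda p:(np.array(p)-[500,0])/4.09+[180,190]
c=onz("top",f([(110,148),(405,185),(383,350),(92,322)]),85);print(c.round(1),c.mean(0).round(1))
print("sides",[np.linalg.norm(c[i]-c[i-1]).round(1) for i in range(4)])
e=c[0]-c[1];e2=c[3]-c[2];print("yaw",[np.degrees(np.arctan2(-v[0],v[1])).round(1) for v in(e,e2)])
print("jar",onz("top",f([(262,243)]),153))
b=onz("top",g([(605,243),(722,293),(690,373)]),12);print(b.round(1),"ctr",(b[0]+b[2])/2)
v=b[0]-b[1];print("stand yaw",np.degrees(np.arctan2(-v[0],v[1])),np.linalg.norm(v),np.linalg.norm(b[2]-b[1]))
print("block",onz("top",[213.09,265.03],55),"handle",onz("top",g([(597,294)]),186))
s=ctrl.get_state();T=R.from_rotvec(s["ee_rot"]).as_matrix();print(T.round(3))
print("jaw yaw",np.degrees(np.arctan2(T[1,0],T[0,0])))
E
```

```text
[[ 635.9   22.4   85. ]
 [ 612.4 -157.8   85. ]
 [ 511.1 -143.6   85. ]
 [ 528.8   33.2   85. ]] [572.  -61.5  85. ]
sides [np.float64(107.6), np.float64(181.8), np.float64(102.3), np.float64(177.7)]
yaw [np.float64(-7.4), np.float64(-5.7)]
jar [[567.3072054  -70.20506157 153.        ]]
[[490.7 329.4  12. ]
 [451.7 238.6  12. ]
 [390.4 262.4  12. ]] ctr [440.52527426 295.86853501  12.        ]
stand yaw -23.22638769714949 98.72246616397435 65.7941885289063
block [[438.45833385 296.86864874  55.        ]] handle [[438.95378539 298.64863023 186.        ]]
[[ 0.382  0.924 -0.001]
 [ 0.924 -0.382 -0.002]
 [-0.002  0.    -1.   ]]
jaw yaw 67.55010229270006
```

move_arm --steps '[0.01, -0.03, 0.03, -7.5, 0.02, -0.05, 0.03, -7.5, 0.025, -0.055, 0.02, -7.5, 0.025, -0.055, 0, -7.5, 0.025, -0.055, 0, -7.5, 0.03, -0.055, 0, -7.5, 0.03, -0.055, 0, -7.5, 0.03, -0.055, 0, -7.5, 0.03, -0.055, 0, -7.5, 0.03, -0.055, 0, -7.5, 0.03, -0.055, 0, -7.5, 0.02, -0.045, 0, -7.5]' --hand -1 --force 40

```text
clock: 1.6
tcp_pos: [553.0, -20.0, 310.8]
ee_rot: [3.079, -0.62, 0.0]
contact_force: [0.1, 0.7, -0.0]
opening: 85.5
```

move_arm --steps '[0.014, -0.03, 0, 0, 0, -0.02, 0, 0, 0, 0, 0, 0, 0, 0, 0, 0]'

```text
clock: 2.1
tcp_pos: [566.2, -66.2, 310.7]
ee_rot: [-3.081, 0.61, 0.001]
contact_force: [0.3, 1.4, 0.8]
opening: 85.4
```

```bash
python3 - <<'E'
from h import *
st,a=shot("wrist","w1.png");print(st["clock"],st["tcp_pos"],st["ee_rot"],st["contact_force"])
E
```

```text
2.1 [566.24000113 -66.21279152 310.67755542] [-3.08125507e+00  6.09597651e-01  9.88395917e-04] [0.31809261 1.3743209  0.84075045]
```

View pics/w1.png

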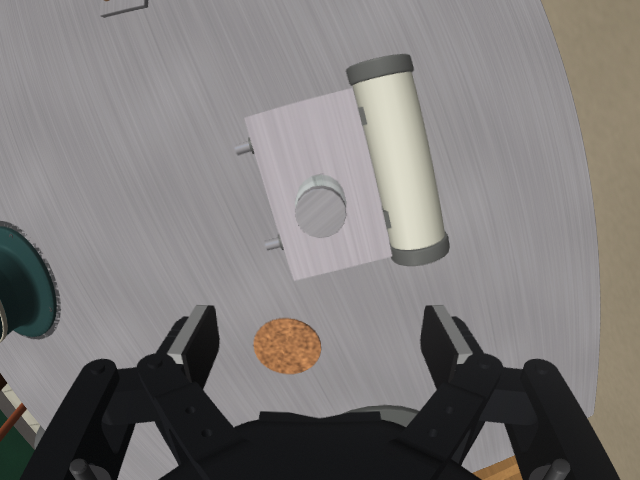

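The wrist view shows the jar lid at (320,212), the cover corners at (245,117), (352,89), (391,257) and (295,280), and the coaster at (287,346).

```bash
python3 - <<'E'
from h import *
a=cv2.imread("pics/w1.png");s=dict(tcp_pos=[566.24,-66.213,310.678],ee_rot=[-3.08125507,.609597651,9.88e-4])
c=onz("wrist",[(245,117),(352,89),(391,257),(295,280)],85,s);print(c.round(1),c.mean(0).round(1))
print("sides",[np.linalg.norm(c[i]-c[i-1]).round(1) for i in range(4)])
for v in(c[0]-c[3],c[1]-c[2]):print("yaw",np.degrees(np.arctan2(-v[0],v[1])))
h=cv2.cvtColor(a,cv2.COLOR_BGR2HSV)
b=[x for x in blobs((h[...,1]>90)&(h[...,0]<22),1000) if 250<x[2][0]<330];print("coaster",[(x[2],onz("wrist",x[2],5,s)) for x in b])
g=cv2.GaussianBlur(cv2.cvtColor(a,cv2.COLOR_BGR2GRAY),(5,5),1)
q=cv2.HoughCircles(g[160:260,270:370],cv2.HOUGH_GRADIENT,1,50,param1=60,param2=12,minRadius=22,maxRadius=30)
print(q)
for u in q[0][:2]:print("jar",onz("wrist",u[:2]+[270,160],153,s))
# cover mask: colour (r-g) difference
d=a.astype(int);print("cover",d[150:170,290:310].mean((0,1)),"table",d[300:320,230:250].mean((0,1)),d[100:110,200:230].mean((0,1)))
E
```

```text
[[ 529.8   39.2   85. ]
 [ 637.    23.7   85. ]
 [ 612.6 -154.2   85. ]
 [ 506.6 -139.4   85. ]] [571.5 -57.7  85. ]
sides [np.float64(180.1), np.float64(108.3), np.float64(179.6), np.float64(107.0)]
yaw -7.405559841252939
yaw -7.8142869226432605
coaster [(array([286.91564208, 345.71584699]), array([[ 432.75788306, -263.80074607,    5.        ]]))]
[[[50.5 48.5 28.2]]]
jar [[569.00988555 -60.68830934 153.        ]]
cover [175.9525 171.1475 178.0075] table [150.46   148.7775 151.89  ] [148.55333333 146.54       149.36666667]
```

move_arm --steps '[0.003, 0.005, -0.03, 0, 0, 0, -0.04, 0, 0, 0, -0.04, 0, 0, 0, -0.03, 0, 0, 0, -0.03, 0, 0, 0, -0.02, 0, 0, 0, -0.01, 0, 0, 0, 0, 0, 0, 0, 0, 0]'

```text
clock: 3.28
tcp_pos: [570.1, -62.5, 111.9]
ee_rot: [-3.081, 0.612, -0.003]
contact_force: [0.3, 0.3, 0.0]
opening: 85.7
```

move_arm --steps '[0, 0, 0, 0, 0, 0, 0, 0, 0, 0, 0, 0, 0, 0, 0, 0, 0, 0, 0, 0, 0, 0, 0, 0, 0, 0, 0, 0]' --hand 1 --force 35

```text
clock: 4.15
tcp_pos: [569.6, -62.4, 111.8]
ee_rot: [-3.081, 0.611, -0.001]
contact_force: [-2.8, 1.2, 6.1]
opening: 46.0
```

move_arm --steps '[0, 0, 0, 0, 0, 0, 0.01, 0, 0, 0, 0.02, 0, 0, 0, 0.03, 0, 0, 0, 0, 0]'

```text
clock: 4.78
tcp_pos: [571.3, -62.8, 174.1]
ee_rot: [-3.08, 0.611, -0.009]
contact_force: [0.8, 1.0, -1.3]
opening: 45.9
```

```bash
python3 - <<'E'
from h import *
st,a=shot("wrist","w2.png");print(st["clock"],st["tcp_pos"],st["ee_rot"],st["contact_force"],st["opening"])
E
```

```text
4.775 [571.3322011  -62.82936094 174.08035353] [-3.08013836  0.61145944 -0.00911964] [ 0.79802822  0.95393474 -1.2941462 ] 45.884905377044795
```

View pics/w2.png

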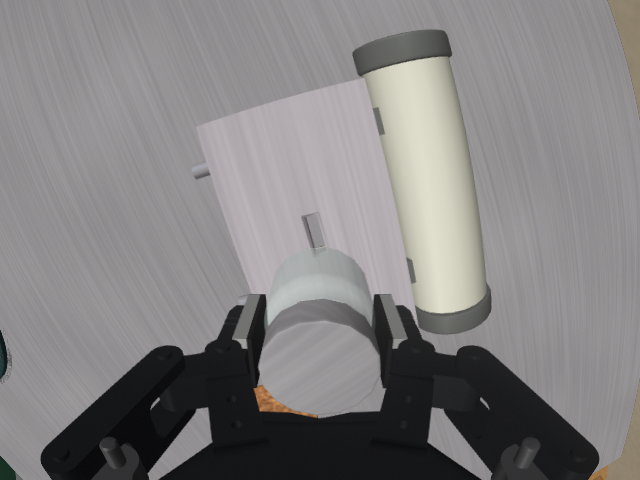

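The jar is held upright between the pads, and the slot is now visible at (314,230).

move_arm --steps '[-0.01, -0.015, 0, 0, -0.02, -0.03, 0, 0, -0.03, -0.04, 0, 0, -0.03, -0.045, 0, 0, -0.03, -0.04, -0.01, 0, -0.014, -0.022, -0.02, 0, -0.005, -0.01, -0.03, 0, 0, 0, -0.03, 0, 0, 0, -0.025, 0, 0, 0, -0.015, 0, 0, 0, 0, 0, 0, 0, 0, 0]'

```text
clock: 6.32
tcp_pos: [430.6, -265.0, 41.5]
ee_rot: [3.081, -0.612, 0.001]
contact_force: [0.0, -0.0, -1.3]
opening: 45.7
```

move_arm --steps '[0, 0, -0.004, 0, 0, 0, -0.003, 0, 0, 0, -0.0025, 0, 0, 0, -0.001, 0, 0, 0, 0, 0]'

```text
clock: 6.95
tcp_pos: [430.6, -264.4, 31.7]
ee_rot: [-3.08, 0.612, -0.001]
contact_force: [-3.8, 3.3, 15.2]
opening: 45.9
```

move_arm --steps '[0, 0, 0.001, 0, 0, 0, 0, 0, 0, 0, 0, 0, 0, 0, 0, 0, 0, 0, 0, 0, 0, 0, 0.01, 0, 0, 0, 0.03, 0, 0, 0, 0.05, 0, 0, 0, 0.06, 0, 0, 0, 0.06, 0, 0, 0, 0.06, 0, 0, 0, 0, 0]' --hand -1

```text
clock: 8.45
tcp_pos: [432.3, -266.1, 306.6]
ee_rot: [3.081, -0.612, 0.016]
contact_force: [0.5, 0.0, -0.8]
opening: 85.5
```

```bash
python3 - <<'E'
from h import *
st,a=shot("wrist","w3.png");print(st["clock"],st["tcp_pos"],st["ee_rot"],st["contact_force"],st["opening"])
g=cv2.GaussianBlur(cv2.cvtColor(a,cv2.COLOR_BGR2GRAY),(5,5),1)
h=cv2.cvtColor(a,cv2.COLOR_BGR2HSV)
for k,s,c in blobs((h[...,1]>90)&(h[...,0]<22),1000):
    (cx,cy),r=cv2.minEnclosingCircle(np.argwhere(k)[:,::-1].astype(np.float32));print(c,(cx,cy),r,onz("wrist",(cx,cy),5,st))
# slot from w2
s2=dict(tcp_pos=[571.332,-62.829,174.08],ee_rot=[-3.08013836,.61145944,-.00911964])
b=cv2.imread("pics/w2.png")[195:265,285:345]
cv2.imwrite("pics/cmp.png",np.hstack([a[:, :],])) 
cv2.imwrite("pics/v3.png",np.hstack([cv2.resize(a,(480,360)),cv2.resize(b,(309,360),interpolation=cv2.INTER_CUBIC)]))
E
```

```text
8.45 [ 432.25159587 -266.12418905  306.56711891] [ 3.08105752 -0.61210174  0.01591953] [ 0.45638015  0.0127643  -0.76652845] 85.50522506741305
[317.39228487 181.80593472] (316.6293640136719, 185.7808837890625) 40.59062194824219 [[ 431.46120202 -266.09315397    5.        ]]
[610.37951995 404.81452618] (621.6818237304688, 410.0454406738281) 71.0961685180664 [[  907.10313951 -1005.14579934     5.        ]]
[494.16690174 452.36859426] (495.81243896484375, 454.9041442871094) 35.58659362792969 [[ 564.75852548 -907.55259382    5.        ]]
```

View pics/v3.png

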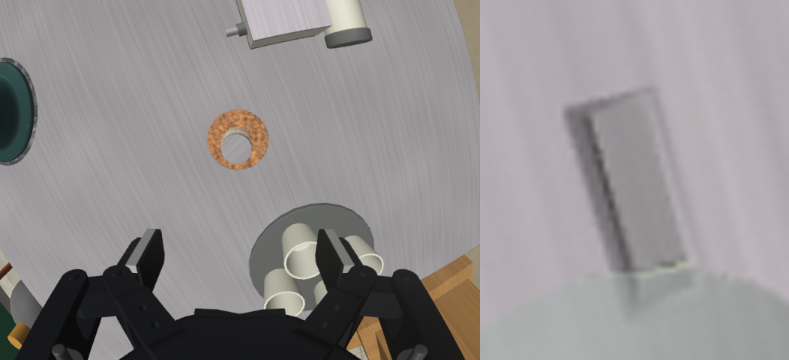

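The jar stands upright near the coaster's centre and has been let go. Next I measure the uncovered slot.

move_arm --steps '[0.015, 0.025, 0, 0, 0.03, 0.045, 0, 0, 0.03, 0.045, 0, 0, 0.03, 0.045, -0.02, 0, 0.024, 0.035, -0.03, 0, 0.01, 0.013, -0.03, 0, 0, 0, 0, 0, 0, 0, 0, 0, 0, 0, 0, 0]'

```text
clock: 9.62
tcp_pos: [569.5, -57.9, 222.8]
ee_rot: [-3.08, 0.615, -0.003]
contact_force: [-1.4, 0.5, -0.2]
opening: 85.6
```

```bash
python3 - <<'E'
from h import *
st,a=shot("wrist","w4.png");print(st["clock"],st["tcp_pos"],st["ee_rot"].tolist(),st["contact_force"])
p=proj("wrist",[571.5,-58,85],st)[0];print(p)
x,y=p.round().astype(int)
b=a[y-50:y+50,x-60:x+60];print(x-60,y-50)
cv2.imwrite("pics/v4.png",cv2.resize(cv2.convertScaleAbs(b,alpha=1.2),None,fx=6,fy=6,interpolation=cv2.INTER_CUBIC))
E
```

```text
9.625 [569.47721751 -57.93675383 222.78317332] [-3.080483015176966, 0.614845952341144, -0.0030629086330347926] [-1.39556076  0.53174467 -0.15309341]
[321.92031924 221.31974035]
262 171
```

View pics/v4.png

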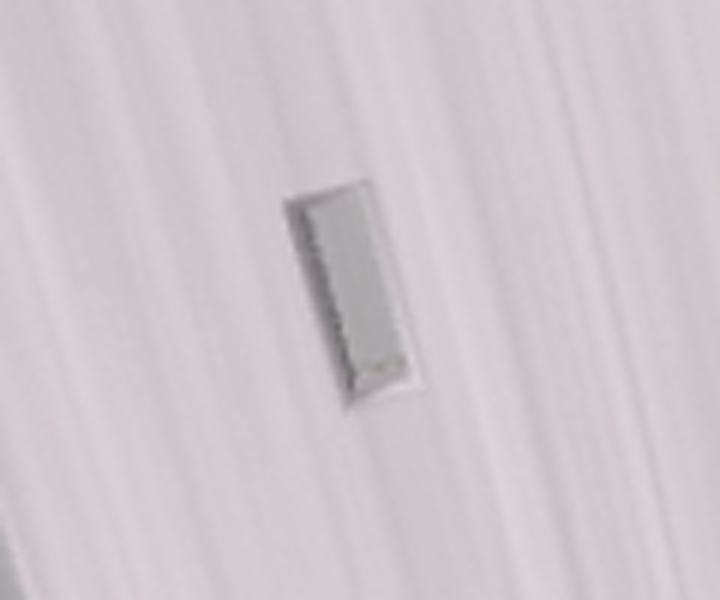

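```bash
python3 - <<'E'
from h import *
s=dict(tcp_pos=[569.477,-57.937,222.783],ee_rot=[-3.080483,.614846,-.003063])
q=np.array([(285,200),(370,180),(425,387),(347,408)])/6+[262,171]
c=onz("wrist",q,85,s);print(c.round(1),c.mean(0))
for i,j in((0,3),(1,2)):v=c[i]-c[j];print(np.degrees(np.arctan2(-v[0],v[1])),np.linalg.norm(v))
E
```

```text
[[567.9 -41.7  85. ]
 [579.  -43.5  85. ]
 [575.  -72.1  85. ]
 [564.4 -70.8  85. ]] [571.56418631 -57.02417342  85.        ]
-6.844816056667182 29.379712607588395
-7.91462816025124 28.936646061914168
```

move_arm --steps '[0, 0.01, 0.03, 0, -0.01, 0.025, 0.04, 0, -0.015, 0.04, 0.03, 0, -0.015, 0.04, 0.01, 0, -0.015, 0.04, 0, 0, -0.015, 0.04, 0, 0, -0.015, 0.04, 0, 0, -0.015, 0.04, 0, 0, -0.015, 0.04, 0, 0, -0.01, 0.03, 0, 0, -0.006, 0.01, 0, 0, 0, 0, 0, 0]'

```text
clock: 11.18
tcp_pos: [438.5, 297.9, 331.8]
ee_rot: [-3.081, 0.612, -0.001]
contact_force: [1.4, -0.3, 0.0]
opening: 85.6
```

```bash
python3 - <<'E'
from h import *
st,a=shot("wrist","w5.png");print(st["clock"],st["tcp_pos"],st["ee_rot"].tolist(),st["contact_force"])
E
```

```text
11.175 [438.45385181 297.9281417  331.83972896] [-3.0812765066092034, 0.6115875320353523, -0.0007192058734218714] [ 1.37715879 -0.32736966  0.02667168]
```

View pics/w5.png

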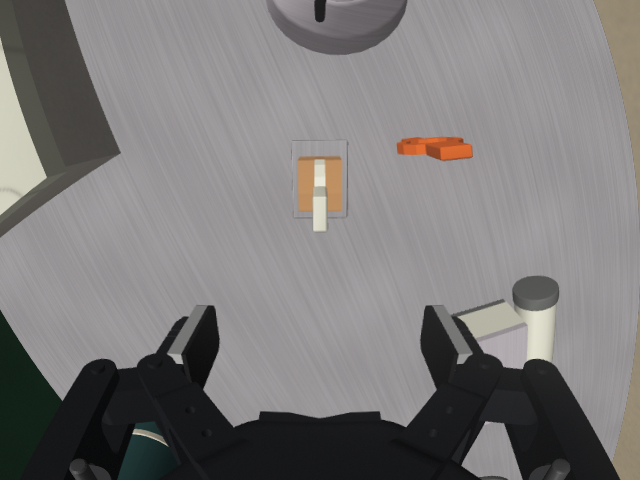

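The wrist view shows the wrench upright in its stand, with the handle top spanning about (314–327, 193–231) and aligned with the jaws. The orange look-alike is clear, at (435,148).

```bash
python3 - <<'E'
from h import *
a=cv2.imread("pics/w5.png");s=dict(tcp_pos=[438.454,297.928,331.840],ee_rot=[-3.0812765,.6115875,-.0007192])
T=R.from_rotvec(s["ee_rot"]).as_matrix();print("jaw yaw",np.degrees(np.arctan2(T[1,0],T[0,0])))
h=cv2.cvtColor(a,cv2.COLOR_BGR2HSV)
for k,t,c in blobs((h[...,0]>22)&(h[...,0]<45)&(h[...,2]>60)&(h[...,1]>15),60):
    if 290<c[0]<350 and 130<c[1]<250:
        r=cv2.minAreaRect(np.argwhere(k)[:,::-1].astype(np.float32));print(t,c,r)
print(a[150:240:3,320].tolist())
for q in([(314,192),(327,192),(327,231),(314,231)],):
    c=onz("wrist",q,186,s);print(c.round(1),c.mean(0))
b=cv2.resize(a[150:240,290:350],None,fx=6,fy=6,interpolation=cv2.INTER_CUBIC);cv2.imwrite("pics/v5.png",b)
E
```

```text
jaw yaw -22.4529027355958
[313 160  15  72 839] [319.55184744 199.41716329] ((320.0, 195.5), (71.0, 14.0), 90.0)
[[155, 153, 156], [155, 153, 156], [111, 128, 150], [140, 161, 175], [177, 193, 195], [201, 217, 219], [201, 217, 219], [201, 218, 220], [201, 217, 219], [211, 227, 228], [217, 231, 232], [217, 230, 231], [172, 188, 189], [156, 172, 174], [158, 173, 175], [160, 175, 177], [202, 218, 220], [202, 218, 220], [202, 219, 220], [201, 217, 219], [201, 217, 219], [201, 217, 219], [201, 217, 219], [200, 216, 218], [199, 216, 218], [198, 215, 217], [198, 215, 216], [150, 162, 164], [148, 146, 150], [148, 146, 149]]
[[442.9 320.4 186. ]
 [452.3 316.5 186. ]
 [440.2 286.6 186. ]
 [430.4 290.7 186. ]] [441.43930705 303.56014101 186.        ]
```

View pics/v5.png

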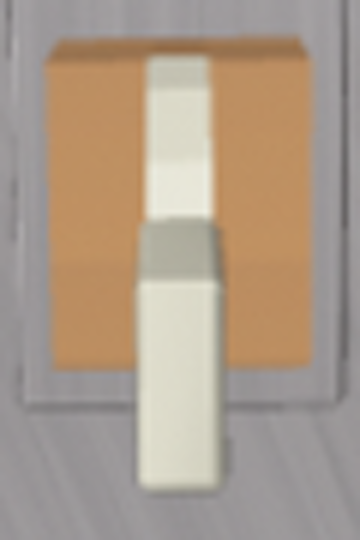

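move_arm --steps '[0.0015, 0.004, -0.03, 0, 0, 0, -0.04, 0, 0, 0, -0.04, 0, 0, 0, -0.035, 0, 0, 0, -0.025, 0, 0, 0, -0.014, 0, 0, 0, 0, 0, 0, 0, 0, 0]'

```text
clock: 12.22
tcp_pos: [440.8, 302.6, 148.5]
ee_rot: [-3.08, 0.612, -0.002]
contact_force: [0.1, 0.0, -0.0]
opening: 85.5
```

move_arm --steps '[0, 0, 0, 0, 0, 0, 0, 0, 0, 0, 0, 0, 0, 0, 0, 0, 0, 0, 0, 0, 0, 0, 0, 0, 0, 0, 0, 0, 0, 0, 0, 0, 0, 0, 0, 0, 0, 0, 0, 0]' --hand 1 --force 60

```text
clock: 13.48
tcp_pos: [440.1, 302.6, 147.6]
ee_rot: [-3.081, 0.612, -0.001]
contact_force: [0.9, -0.1, 4.0]
opening: 11.6
```

move_arm --steps '[0, 0, 0.01, 0, 0, 0, 0.015, 0, 0, 0, 0.02, 0, 0, 0, 0.025, 0, 0, 0, 0.025, 0, 0, 0, 0.025, 0, 0, 0, 0, 0, 0, 0, 0, 0]'

```text
clock: 14.48
tcp_pos: [439.3, 302.3, 267.0]
ee_rot: [3.081, -0.611, -0.001]
contact_force: [0.5, -0.4, -1.0]
opening: 11.3
```

```bash
python3 - <<'E'
from h import *
st,a=shot("wrist","w6.png");print(st["clock"],st["tcp_pos"],st["ee_rot"].tolist(),st["contact_force"],st["opening"])
b,c=shot("scene","s6.png")
o=np.hstack([a[160:460,150:490],cv2.resize(c[130:240,320:450],None,fx=2.727,fy=2.727,interpolation=cv2.INTER_CUBIC)[:300]]);cv2.imwrite("pics/v6.png",o);print(o.shape)
E
```

```text
14.475 [439.31146066 302.27764266 266.96979787] [3.0809335006544623, -0.6112245241802967, -0.0010745877635828123] [ 0.5416694  -0.42684145 -1.0098525 ] 11.308932714215757
(300, 695, 3)
```

View pics/v6.png

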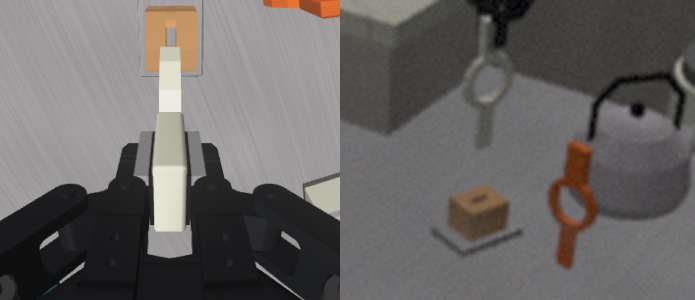

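The wrench is held upright and clear of the stand. The lower end of the tongue's edge face is at about (320,207) in the full wrist image.

```bash
python3 - <<'E'
from h import *
a=cv2.imread("pics/w6.png");st=dict(tcp_pos=[439.311,302.278,266.970],ee_rot=[3.0809335,-.61122452,-.00107459])
T=R.from_rotvec(st["ee_rot"]).as_matrix();print(T.round(4).tolist(),np.degrees(np.arctan2(T[1,0],T[0,0])))
h=cv2.cvtColor(a,cv2.COLOR_BGR2HSV)
m=(h[...,0]>22)&(h[...,0]<45)&(h[...,2]>90)&(h[...,1]>12)
for r in list(range(198,236,3))+list(range(236,270,6))+[300,330,350,370,385]:
    x=np.where(m[r,290:350])[0]+290
    print(r,(x.min(),x.max(),(x.min()+x.max())/2) if len(x) else None, a[r,320].tolist())
for r in (204,205,206,207,208):
    P=onz("wrist",(319.9,r),131.4,st)[0]; print(r,((P-st["tcp_pos"])@T).round(1))
# expected pixel of the tip's -y edge if centred
for y in(-12,-10,-8):print(y,proj("wrist",np.array(st["tcp_pos"])+T@[0,y,135.6],st))
for x,y,z in((0,-15,-37),(0,15,-37)):print(proj("wrist",np.array(st["tcp_pos"])+T@[x,y,z-1],st))
E
```

```text
[[0.9243, -0.3818, -0.0008], [-0.3818, -0.9243, -0.0005], [-0.0006, 0.0007, -1.0]] -22.44235804978957
198 None [158, 158, 162]
201 None [158, 158, 162]
204 None [158, 157, 162]
207 (np.int64(311), np.int64(328), np.float64(319.5)) [177, 193, 196]
210 (np.int64(310), np.int64(328), np.float64(319.0)) [183, 200, 202]
213 (np.int64(310), np.int64(328), np.float64(319.0)) [183, 200, 202]
216 (np.int64(310), np.int64(329), np.float64(319.5)) [183, 200, 202]
219 (np.int64(310), np.int64(329), np.float64(319.5)) [183, 200, 202]
222 (np.int64(310), np.int64(329), np.float64(319.5)) [208, 225, 226]
225 (np.int64(310), np.int64(329), np.float64(319.5)) [208, 224, 226]
228 (np.int64(310), np.int64(329), np.float64(319.5)) [208, 224, 226]
231 (np.int64(310), np.int64(330), np.float64(320.0)) [208, 224, 226]
234 (np.int64(309), np.int64(330), np.float64(319.5)) [208, 225, 226]
236 (np.int64(309), np.int64(330), np.float64(319.5)) [208, 225, 226]
242 (np.int64(309), np.int64(330), np.float64(319.5)) [208, 225, 226]
248 (np.int64(309), np.int64(330), np.float64(319.5)) [208, 225, 226]
254 (np.int64
[... 202 characters left out ...]
np.int64(304), np.int64(334), np.float64(319.0)) [164, 179, 181]
330 (np.int64(302), np.int64(336), np.float64(319.0)) [211, 227, 228]
350 (np.int64(303), np.int64(335), np.float64(319.0)) [209, 226, 226]
370 (np.int64(304), np.int64(335), np.float64(319.5)) [207, 225, 226]
385 (np.int64(303), np.int64(335), np.float64(319.0)) [205, 223, 224]
204 [ 1.000e-01 -1.510e+01  1.356e+02]
205 [ 1.000e-01 -1.430e+01  1.356e+02]
206 [ 1.000e-01 -1.350e+01  1.356e+02]
207 [ 1.000e-01 -1.270e+01  1.356e+02]
208 [ 1.000e-01 -1.190e+01  1.356e+02]
-12 [[319.81986859 207.86938968]]
-10 [[319.82258479 210.38843742]]
-8 [[319.82527874 212.89896077]]
[[320.16731615 325.08266974]]
[[320.19299023 392.69332761]]
```

move_arm --steps '[0.005, -0.015, 0, 0, 0.01, -0.03, 0, 1.5, 0.014, -0.04, 0, 3, 0.015, -0.04, 0, 3, 0.015, -0.04, 0, 3, 0.015, -0.04, 0, 3, 0.015, -0.04, 0, 1.5, 0.015, -0.04, 0, 0, 0.014, -0.037, 0, 0, 0.01, -0.025, 0, 0, 0.004, -0.014, 0, 0, 0, 0, 0, 0]'

```text
clock: 16.08
tcp_pos: [571.4, -59.8, 267.1]
ee_rot: [3.134, -0.208, -0.001]
contact_force: [-0.5, 0.4, -1.0]
opening: 11.8
```

move_arm --steps '[0, 0, 0, 0, 0, 0, -0.01, 0, 0, 0, -0.01, 0, 0, 0, -0.01, 0, 0, 0, 0, 0, 0, 0, 0, 0]'

```text
clock: 16.82
tcp_pos: [572.0, -58.6, 237.5]
ee_rot: [3.135, -0.204, 0.0]
contact_force: [0.5, 0.1, -0.5]
opening: 11.3
```

```bash
python3 - <<'E'
from h import *
st,a=shot("wrist","w7.png");print(st["clock"],st["tcp_pos"],st["ee_rot"].tolist(),st["contact_force"],st["opening"])
T=R.from_rotvec(st["ee_rot"]).as_matrix();print(np.degrees(np.arctan2(T[1,0],T[0,0])))
p=proj("wrist",[571.6,-57,85],st)[0];print(p,onz("wrist",(319.9,206.5),st["tcp_pos"][2]-135.6,st))
x,y=p.astype(int);b=a[y-55:y+45,x-60:x+60];print(x-60,y-55)
cv2.imwrite("pics/v7.png",cv2.resize(b,None,fx=6,fy=6,interpolation=cv2.INTER_CUBIC))
E
```

```text
16.825 [572.01251783 -58.59310687 237.49505691] [3.1347730633832827, -0.20436857443654036, 0.00028694245284246247] [ 0.50823198  0.13097358 -0.45237705] 11.29776675202238
-7.460130585011702
[319.28378452 215.47468065] [[573.60527453 -45.54103419 101.89505691]]
259 160
```

View pics/v7.png

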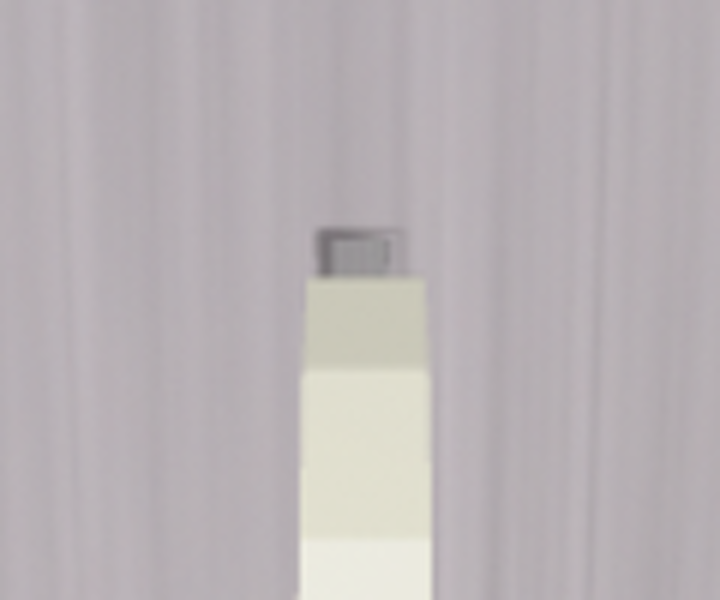

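What I took for the tongue's end must be the ring's edge: it is about 20 px wide, which fits the ring's 10 mm thickness at the ring's distance. So the ring hides the tongue. I'll redo the y offset from the tangent to the ring.

```bash
python3 - <<'E'
from h import *
S=dict(tcp_pos=np.zeros(3),ee_rot=np.zeros(3))
o,d=rays("wrist",[(320,206.2)],S)
d=d[0];n=np.array([-d[2],d[1]]);n/=np.hypot(*n)  # normal in y,z
if n[0]>0:n=-n
# ring: (c-o).n = -35 (ring lies on +y side of the ray)
cz=135.6-92
print("ring y0",o[1]+(-35-(cz-o[2])*n[1])/n[0], "cam",o)
# scene view for tilt/side, handle top edges in w7
for f in("w6","w7"):
    a=cv2.imread(f"pics/{f}.png");g=cv2.cvtColor(a,cv2.COLOR_BGR2GRAY)[:,312:328].mean(1)
    e=np.diff(g);print(f,[(r,round(e[r],1)) for r in range(195,410) if abs(e[r])>7])
E
```

```text
ring y0 0.6398181524016167 cam [  -0.29673004  -79.71797877 -142.51922283]
w6 [(204, np.float64(-8.4)), (205, np.float64(21.2)), (206, np.float64(25.9)), (220, np.float64(9.8)), (221, np.float64(11.8)), (249, np.float64(9.9)), (271, np.float64(-56.7)), (324, np.float64(14.9)), (325, np.float64(13.8)), (326, np.float64(13.1)), (390, np.float64(-25.6)), (391, np.float64(-34.8))]
w7 [(197, np.float64(-22.4)), (199, np.float64(7.9)), (205, np.float64(26.3)), (206, np.float64(20.3)), (220, np.float64(8.4)), (221, np.float64(11.3)), (249, np.float64(7.2)), (271, np.float64(-53.4)), (324, np.float64(15.0)), (325, np.float64(14.4)), (326, np.float64(12.4)), (390, np.float64(-28.7)), (391, np.float64(-30.4))]
```

move_arm --steps '[-0.0004, 0.0016, 0, 0, 0, 0, 0, 0, 0, 0, -0.006, 0, 0, 0, -0.006, 0, 0, 0, -0.004, 0, 0, 0, -0.003, 0, 0, 0, -0.003, 0, 0, 0, -0.003, 0, 0, 0, 0, 0]'

```text
clock: 18.0
tcp_pos: [571.3, -56.9, 212.2]
ee_rot: [3.135, -0.204, -0.001]
contact_force: [-0.0, -0.2, -1.0]
opening: 11.2
```

The tip should be about 8 mm inside the slot, with no contact force. I'm continuing down.

move_arm --steps '[0, 0, -0.004, 0, 0, 0, -0.004, 0, 0, 0, -0.004, 0, 0, 0, -0.004, 0, 0, 0, -0.003, 0, 0, 0, 0, 0, 0, 0, 0, 0]'

```text
clock: 18.88
tcp_pos: [571.5, -57.0, 193.5]
ee_rot: [3.135, -0.204, 0.0]
contact_force: [-0.5, -0.5, -0.9]
opening: 10.9
```

move_arm --steps '[0, 0, -0.003, 0, 0, 0, -0.003, 0, 0, 0, -0.003, 0, 0, 0, 0, 0, 0, 0, 0, 0]'

```text
clock: 19.5
tcp_pos: [571.8, -56.9, 184.7]
ee_rot: [-3.135, 0.204, -0.001]
contact_force: [0.2, 0.7, 4.2]
opening: 11.5
```

move_arm --steps '[0, 0, -0.002, 0, 0, 0, -0.0015, 0, 0, 0, 0, 0, 0, 0, 0, 0, 0, 0, 0, 0, 0, 0, 0, 0]'

```text
clock: 20.25
tcp_pos: [571.7, -56.9, 181.1]
ee_rot: [3.135, -0.204, 0.001]
contact_force: [0.0, 0.0, 4.0]
opening: 11.2
```

```bash
python3 - <<'E'
from h import *
st,a=shot("scene","s8.png");print(st["clock"],st["tcp_pos"],st["contact_force"],st["opening"])
st2,b=shot("wrist","w8.png");print(st2["contact_force"])
o=np.hstack([cv2.resize(a[170:330,225:425],(480,384),interpolation=cv2.INTER_CUBIC),cv2.resize(b[160:416,213:427],(320,384))])
cv2.imwrite("pics/v8.png",o)
E
```

```text
20.25 [571.66486594 -56.93573542 181.05361536] [0.04215643 0.01444781 3.95411683] 11.188647222297813
[0.9673761  1.08836533 4.22634675]
```

View pics/v8.png

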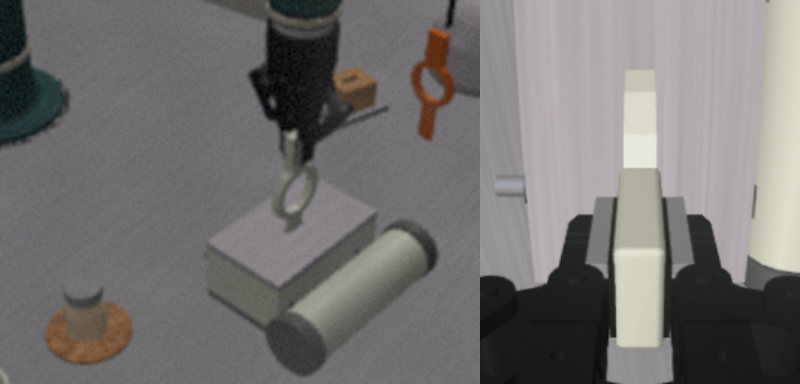

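The wrench is upright with its tongue in the slot, unmoved in the grip (the ring edge is still near row 206), and the jar stands on the coaster. One more millimetre for margin.

move_arm --steps '[0, 0, -0.001, 0, 0, 0, 0, 0, 0, 0, 0, 0, 0, 0, 0, 0, 0, 0, 0, 0, 0, 0, 0, 0]'

```text
clock: 21.1
tcp_pos: [571.5, -56.9, 180.0]
ee_rot: [3.135, -0.204, 0.0]
contact_force: [1.2, 0.3, 5.2]
opening: 11.2
```

```bash
python3 - <<'E'
from h import *
st,b=shot("wrist","w9.png")
g=cv2.cvtColor(b,cv2.COLOR_BGR2GRAY)[:,312:328].mean(1);e=np.diff(g)
print(st["clock"],st["tcp_pos"],st["contact_force"],st["opening"],[(r,round(e[r],1)) for r in range(195,410) if abs(e[r])>7])
F=[]
for i in range(5):ctrl.grab_frame("top");F.append(ctrl.get_state()["contact_force"][2])
print(F)
E
```

```text
21.1 [571.53972787 -56.90694289 179.98363342] [1.21394324 0.29290879 5.22262584] 11.226338542335897 [(205, np.float64(13.8)), (206, np.float64(13.3)), (220, np.float64(8.2)), (221, np.float64(12.0)), (249, np.float64(8.3)), (271, np.float64(-54.4)), (324, np.float64(16.4)), (325, np.float64(14.9)), (326, np.float64(13.5)), (390, np.float64(-27.6)), (391, np.float64(-31.1))]
[np.float64(5.52755649410393), np.float64(5.210502836074172), np.float64(5.027360262688857), np.float64(4.908070508898755), np.float64(4.1882887568930816)]
```

Net spring force is about 6 N, which puts the plate roughly 10 mm down, and the wrench hasn't slipped. Handing in.

```bash
python3 -c "
from cell import ctrl
print(ctrl.job_done())"
```

```text
the job is handed in; nothing more can be done
None
```

I set the jar upright on the coaster and let it go. I then lifted the wrench out of its stand and put its tongue through the slot. The job was handed in at about 21 s with the wrench still gripped and pushing the plate down; no verdict is reported.

**Last checks**
- **Jar:** it stood upright on the coaster in the last scene picture. By the wrist camera and arm pose it is within a few mm of the coaster's centre.
- **Tongue position:** the gripper is within about 1 mm of the measured slot centre. The tip should be about 40 mm below the cover's top. Both come from the arm pose and the wrench's length, because the ring hides the tip from the camera.
- **Plate:** the arm pose gives about 10 mm down. The net push was about 5–6.5 N (noise about ±1 N), which by the spring figures means 8–12 mm.
- **Grip:** set to 60 N with an 11.2 mm opening. The wrench's edges in the wrist picture had not moved since the lift, so it had not slipped or tilted.

**What disagreed**
- I first read the ring's edge as the tongue's end, which suggested a 2–3 mm offset. The ring's tangent and the handle's top edges both gave about 0, so I corrected the aim before inserting, and the tongue went in without any contact force.
- The top camera put the jar about 9 mm off the wrist camera's position. I used the wrist camera, and the grasp held.

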